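# Vent a vacuum chamber and take off its lid

## Task

The part in the vacuum chamber is finished, so open the chamber. First shut the pump valve by swinging its red lever a quarter turn fully home to its stop, then swing the blue lever of the vent tap on the lid fully open to its stop to let the air in. Only then lift off the lid by its black knob, keeping it level, and lay it gently, right way up, in the middle of the black rubber mat; leave both levers where you put them, the part standing in the chamber and the other things on the desk undisturbed.

Things in the scene. Friction and masses are not known exactly. Their poses are not given: they have to be found in the camera images.
- vacuum_unit: vacuum degassing unit, fixed to the desk: aluminium base plate 200 x 500 mm, a round steel chamber (170 mm across, its 192 mm flange with a black rubber gasket on top at z = 106 mm, inner floor at z = 14 mm), and 210 to 385 mm to its side a grey and blue pump 95 mm high with a battery on top of its far half (160 mm high). Origin: under the chamber's axis, on the desk; its y axis points along the copper suction pipe from the chamber to the pump, z up
- pump_lever (a joint): red lever of the ball valve in the suction pipe, between chamber and pump: 0 = open (the lever lies along the pipe and points to the pump, the unit's +y), 1.571 rad = shut, at its stop (crosswise, pointing along the unit's +x); it grows clockwise seen from above. Stiff (about 0.3 N m, 5 N at the grip) and stays where it is left; it starts within 0.2 rad of open
- pump_pivot (a point): point on the vertical axis of the red lever, at z = 120 mm, 155 mm from the chamber's axis along the unit's +y
- pump_grip (a point): middle of the red lever's grip, 63 mm from its axis; the grip is 70 mm long, 18 mm wide and 14 mm high, its underside at z = 116 mm; the pump's head below the open lever is 86 mm high
- vac_lid: loose clear lid, a disc 190 mm across and 14 mm thick with a round clear plug below (140 mm across, 20 mm deep) that sits in the mouth of the chamber with 2.5 mm of play all round, about 0.75 kg in all. Origin: centre of the disc's underside, at z = 106 mm when seated, at z = 24 mm when the lid lies on the mat; z up; the vent tap stands on its +x side, a round gauge on its -x side. Vacuum holds it down fast until the vent tap is open (free at the latest at 1.4 rad)
- lid_knob (a point): centre of the gripping part of the black round knob in the middle of the lid, 50 mm above the lid's origin; the knob is 42 mm across, 50 mm high above the disc (its widest part 28 to 44 mm above the disc). The vent tap and the gauge stand 60 mm from it on the lid's +x and -x sides (up to 40 mm above the disc); it is free on the y sides
- vent_lever (a joint): blue lever of the vent tap on the lid: 0 = shut (pointing along the lid's -y), 1.571 rad = open, at its stop (pointing outward along the tap's nozzle, the lid's +x); it grows counter-clockwise seen from above. Turns at about 0.1 N m (2.5 N at the grip) and stays where it is left; it starts within 0.2 rad of shut
- vent_pivot (a point): point on the vertical axis of the blue lever, 60 mm from the lid's centre on its +x side, 47 mm above the lid's origin
- vent_grip (a point): middle of the blue lever's grip, 42 mm from its axis and 49 mm above the lid's origin; the grip is 46 mm long, 14 mm wide and 13 mm high
- rubber_mat: black rubber mat, 260 x 260 x 4 mm, fixed flat on the desk; origin: centre of its underside, axes along its edges
- shell_part: steel bottom-bracket shell, a tube 40 mm across and 68 mm high, that stands in the chamber; origin: centre of its lower end, z up
- tape_measure: tape measure, 74 x 90 x 37 mm, lying on the desk, to be left alone
- screwdriver: red screwdriver, 220 mm long, lying on the desk, to be left alone
- caliper: digital caliper, 240 mm long, lying on the desk, to be left alone
- hub_wrench: hub wrench, 229 mm long, lying on the desk near its front edge, to be left alone
- paint_marker: paint marker, 136 mm long, lying on the desk, to be left alone
There are look-alikes about, which are no part of the job. Several things have the shape of the vac_lid; the one meant has the colours described above.

How it is judged:
On the way, in this order (a step that is already met when the one before it is completed fails the run):
1. the pump valve is shut (lever within 0.1 rad of its stop) while the vent tap is still shut and the lid on (value of joint pump_lever above 1.47 rad and value of joint vent_lever below 0.5 rad and z of vac_lid in the frame of vacuum_unit below 0.112 m), for 0.2 s.
2. the vent tap is open (lever within 0.1 rad of its stop) with the pump valve shut and the lid still on (value of joint vent_lever above 1.47 rad and value of joint pump_lever above 1.45 rad and z of vac_lid in the frame of vacuum_unit below 0.112 m), for 0.2 s.
3. the lid is lifted clear of the chamber, level (z of vac_lid in the frame of vacuum_unit above 0.13 m and angle between vac_lid's own z axis and vertical below 0.4 rad), for 0.1 s.
At the end, for the whole second after the job is handed in: The lid lies flat, right way up and at rest on the rubber mat with its centre within 35 mm of the mat's centre; the red pump lever is within 0.12 rad of its shut stop and the blue vent lever within 0.17 rad of its open stop; the shell still stands on the chamber's floor (horizontal distance between vac_lid and rubber_mat below 0.035 m and height (world z) of vac_lid between 0.019 and 0.029 m and angle between vac_lid's own z axis and vertical below 0.06 rad and linear speed of vac_lid below 0.01 m/s and value of joint pump_lever above 1.45 rad and value of joint vent_lever above 1.4 rad and angle between shell_part's own z axis and vertical below 0.2 rad and height (world z) of shell_part below 0.03 m); the robot touches nothing.
It fails at once if the vent tap is opened while the pump valve is not shut (value of joint vent_lever above 0.6 rad and value of joint pump_lever below 1.2 rad).
It fails at once if the lid is tipped by more than 0.5 rad (angle between vac_lid's own z axis and vertical above 0.5 rad).
It fails at once if the lid is dropped or thrown down (faster than 0.45 m/s within 30 mm of its place on the mat or of the desk) (height (world z) of vac_lid below 0.054 m and linear speed of vac_lid above 0.45 m/s).
It fails at once if a bystander is moved by more than 30 mm (distance of any of tape_measure, screwdriver, caliper, hub_wrench, paint_marker from where it was at the start of the episode above 0.03 m).
It also fails if it takes over 70 s, if anything falls off the work surface, if the arm or the gripper's body presses on something with over 40 N, if the wrist force passes 120 N, or if a joint passes its speed limit or range.

## Robot

A 6-joint arm with a two-finger parallel gripper is mounted at the origin on a cart in front of the work surface, level with it; the furniture and walls round the work are solid. World frame = base frame: x ahead of the robot, y to its left, z up, the work surface at z = 0. Lengths are in m, angles in rad, forces in N, time in s.
With the tool pointing down it reaches from about 0.35 to 0.95 m from the base axis. Payload 17.4 kg.
Tool frame: the origin (TCP) lies on the centre line of the jaws, within the pads' length; the fingertips stand 17 mm ahead of it and the grasp point (between the pads) lies 2 mm behind it; z points along the fingers, y is the line along which they close (so a half turn about z gives the same grasp; the last joint's range is limited). The gripper opens to 93 mm and grips with 3 to 60 N. Pads are 15 mm wide; open, the fingers measure 128 mm over their backs; the gripper's body (75 mm by 188 mm) begins 65 mm behind the grasp point.
Start: joints at [1.125, 0.116, 1.442, -0, 1.584, -0.038], TCP at [0.268, 0.62, 0.236] pointing down, gripper open.
Joint ranges: [-2.83, 2.83], [-0.83, 2.19], [0.07, 2.5], [-1.14, 4.28], [0.01, 3], [-2.97, 2.97]. Speed limits (rad/s): [1.89, 1.89, 2.22, 3.14, 3.14, 3.14].

## Interface

Orientations are given as a rotation vector (axis times angle).
In Python, from rig import ctrl, observe, snapshot, get_calibration, ticket gives the robot as it stands. Calls block until the motion is done:
- ctrl.move_pose(position, orientation): joint-space move of the TCP to a pose.
- ctrl.move_linear(position, frame=None, v=0.15, contact_N=None): straight line of the TCP; frame=None keeps the orientation; v is the mean speed in m/s. With contact_N (N) it stops when the force on the tool has changed by that much, and returns True; else False.
- ctrl.move_joints(angles): joint-space move.
- ctrl.grip(opening, strength=None): finger opening in m; strength is the grip in N (None keeps the last); returns when the fingers have stopped.
- ctrl.dwell(seconds).
- ctrl.ik(position, orientation): joint angles nearest the present ones, or None.
- observe(): the state.
- snapshot(name): name is "scene" or "side" or "wrist"; returns the picture (480x640x3 uint8, red, green, blue); there is no depth.
- get_calibration(name): a dict with "K" (3x3 intrinsics, pixels), "origin" and "rotation" of the camera in the world. Camera axes: x right, y up, looking along -z (the intrinsics and any distortion apply to the point x, -y, -z); pixel columns grow to the right and rows downward; lengths in m; the calibration is good to about 2 mm. The wrist camera is an equidistant fisheye: a pixel r from the principal point sees the ray r / f radians off the axis. A picture is of the moment at which its call begins: read the wrist's pose just before it. get_calibration takes no time and is no camera call; for the wrist camera it gives the pose at the moment of the call.
A pose or a line that the arm cannot do raises ctrl.MotionError and nothing moves.
- ticket.sign_off(): hands the job in; it is judged then, once.
The state is a dict: "time_s": time; "joint_pos": joint angles; "joint_vel": joint speeds; "joint_efforts": joint torques, N m; "tcp_pos": TCP position; "tcp_rot": TCP orientation; "wrist_force": force on the tool from outside, world axes, zero at the start; "ft_torque": the same for the moment, N m; "finger_gap": finger opening in m; "finger_force": force on a finger pad.
Only numpy, scipy, OpenCV 4.12 (cv2) and the standard library are available. Lean on these libraries where they do the work, as an engineer would, in place of code of your own. Each camera call takes 0.05 s, during which the arm holds its last target. There are 200 camera calls.

## Working session

There is one attempt and no reset: what is moved stays moved. The work goes in short steps, each a Python script; the robot and the scene stay as the last script left them, time stands still between calls to the robot, and variables do not carry over. Pictures are saved under pics/ and viewed, at most 10 in all, crops included, and the job is handed in when it is done.

```bash
mkdir -p pics; python3 - <<'E'
from rig import *
import cv2
for n in ("scene","side"):
    cv2.imwrite(f"pics/{n}0.png",snapshot(n)[:,:,::-1]); c=get_calibration(n); print(n,c)
s=observe();print(s['time_s'],s['tcp_rot'])
E
```

```text
scene {'K': array([[525.68210823,   0.        , 318.90055467],
       [  0.        , 525.68210823, 245.78420271],
       [  0.        ,   0.        ,   1.        ]]), 'origin': array([ 0.02314207, -0.61518708,  1.27972008]), 'rotation': array([ 0.59269569, -0.19810749, -0.68207408])}
side {'K': array([[560.01502488,   0.        , 324.52287749],
       [  0.        , 560.01502488, 231.45304654],
       [  0.        ,   0.        ,   1.        ]]), 'origin': array([-0.83601818, -0.4505581 ,  0.74236414]), 'rotation': array([ 1.00352845, -0.72090043, -1.12436738])}
0.1 [-6.36046613e-01 -3.07627545e+00  1.48782730e-03]
```

View pics/scene0.png

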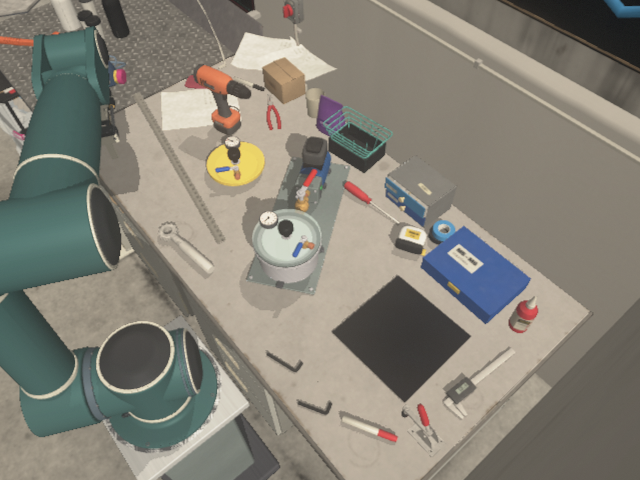

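View pics/side0.png

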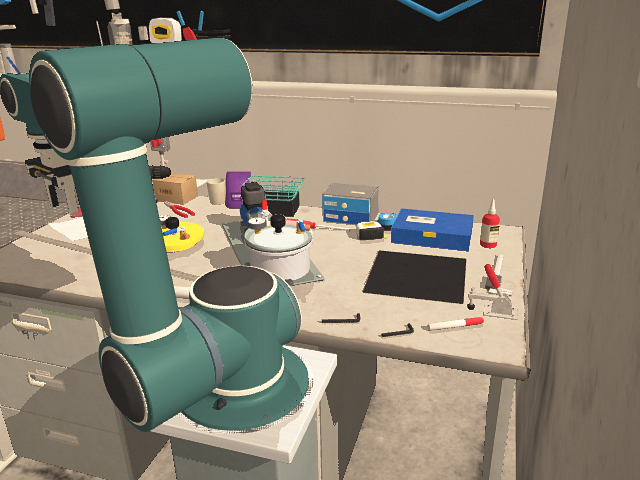

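The scene view shows two things shaped like the lid. The yellow one at (236,163) lies on the desk and is a look-alike. The clear one at (287,240) is seated on the chamber with the copper pipe and pump (315,160), so it is the one meant. The red lever is near (310,180) and the mat centre near (401,335). I'll confirm in an enlarged crop.

```bash
python3 - <<'E'
import cv2
a=cv2.imread("pics/scene0.png")[130:300,220:400]
cv2.imwrite("pics/crop1.png",cv2.resize(a,None,fx=3.5,fy=3.5,interpolation=cv2.INTER_CUBIC))
E
```

```text
(no output)
```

View pics/crop1.png

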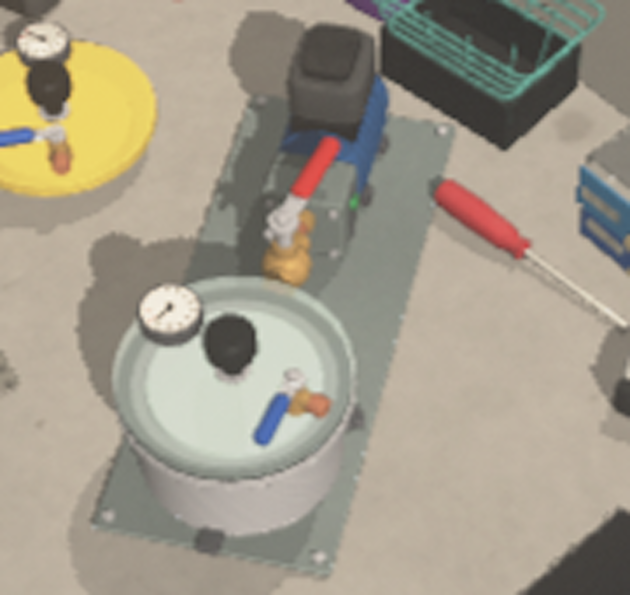

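The crop confirms it: clear disc, black knob at (231,345), white gauge at (171,312), and vent tap at (292,378) with its blue lever at (271,418). The red lever runs from its pivot (283,222) to its grip (317,172). Next I convert these to world positions.

```bash
cat > h.py <<'E'
import numpy as np, cv2
from scipy.spatial.transform import Rotation as R
from rig import *
def world(cam,uv,z):
    c=get_calibration(cam); K=c["K"]
    d=R.from_rotvec(c["rotation"]).apply([(uv[0]-K[0,2])/K[0,0],-(uv[1]-K[1,2])/K[1,1],-1])
    return c["origin"]+d*(z-c["origin"][2])/d[2]
def down(yaw,):  # tool z down, tool y (closing line) along world angle yaw
    y=np.array([np.cos(yaw),np.sin(yaw),0]); z=np.array([0,0,-1.])
    return R.from_matrix(np.c_[np.cross(y,z),y,z]).as_rotvec()
E
python3 - <<'E'
from h import *
np.set_printoptions(precision=4,suppress=True)
cr=lambda x,y:(220+x/3.5,130+y/3.5)
P={k:world("scene",cr(*p),z) for k,(p,z) in dict(knob=((231,345),.156),tap=((292,378),.153),vgrip=((271,418),.155),
 rpiv=((283,222),.128),rgrip=((317,172),.125),nl=((95,522),.008),nr=((328,575),.008),fr=((452,125),.008),fl=((250,95),.008),gauge=((171,312),.146)).items()}
for k,v in P.items(): print(k,v)
m=[world("scene",p,.004) for p in((401,276),(469,336),(405,399),(333,333))]
print("mat",np.mean(m,0),[np.linalg.norm(m[i]-m[i-1]) for i in range(4)],np.degrees(np.arctan2(*(m[1]-m[0])[1::-1])))
print("knob side",world("side",(278,220),.156))
for a,b in (("nl","nr"),("nr","fr"),("fr","fl"),("fl","nl"),("knob","tap"),("gauge","tap"),("tap","vgrip"),("rpiv","rgrip"),("knob","rpiv")):
    d=P[b]-P[a];print(a,b,np.linalg.norm(d[:2]),np.degrees(np.arctan2(d[1],d[0])))
E
```

```text
knob [0.4859 0.1018 0.156 ]
tap [0.5029 0.0489 0.153 ]
vgrip [0.467  0.0294 0.155 ]
rpiv [0.6079 0.1915 0.128 ]
rgrip [0.6659 0.2179 0.125 ]
nl [0.3526 0.1268 0.008 ]
nr [ 0.4645 -0.0342  0.008 ]
fr [0.8653 0.2647 0.008 ]
fl [0.7455 0.4209 0.008 ]
gauge [0.4743 0.1644 0.146 ]
mat [ 0.5662 -0.2763  0.004 ] [np.float64(0.2631320094761909), np.float64(0.2475321787954101), np.float64(0.248481633939458), np.float64(0.24942802435532105)] -89.21458763250212
knob side [0.4921 0.1069 0.156 ]
nl nr 0.1960748560483687 -55.18924150116181
nr fr 0.4999443810522844 36.7104918180964
fr fl 0.1969014334555051 127.46729514237911
fl nl 0.4908445149672064 -143.18244785564332
knob tap 0.05559079389950863 -72.20913182112054
gauge tap 0.11898934768674287 -76.11234864790802
tap vgrip 0.04083342297099071 -151.4753806085143
rpiv rgrip 0.06369630912557783 24.477098261551788
knob rpiv 0.15148081945057987 36.333680669964686
```

The geometry agrees: the plate measures 196 x 500, the grip radius is 64, and tap to gauge is 119. The unit's y axis points at about 36.7°. I'll move above and look with the wrist camera.

```bash
cat >> h.py <<'E'
def pick(pos,yaw):
    "orientation (half-turn choice) with last joint nearest 0"
    o=[(abs(q[5]),f,yw) for yw in (yaw,yaw+np.pi) for f in [down(yw)] for q in [ctrl.ik(pos,f)] if q is not None]
    return min(o,key=lambda t:t[0])
E
python3 - <<'E'
from h import *
np.set_printoptions(precision=4,suppress=True)
r=np.radians
for n,p,a in (("red0",(.666,.218,.125),114.5),("red1",(.645,.138,.125),36.7),("v0",(.467,.029,.155),118),("v1",(.517,.002,.155),194),("lid",(.486,.102,.156),14),("mat",(.566,-.276,.076),14),("mat",(.566,-.276,.076),0)):
    for k in(0,180):
        q=ctrl.ik(p,down(r(a+k))); print(n,a+k,None if q is None else np.array(q))
s=observe()['tcp_pos']
ctrl.move_linear([s[0],s[1],.40],v=.3)
ctrl.move_pose([.50,.12,.42],down(r(90)))
c=get_calibration("wrist");print(c, observe()['time_s'],observe()['tcp_pos'])
cv2.imwrite("pics/w1.png",snapshot("wrist")[:,:,::-1])
E
```

```text
red0 114.5 [ 0.2799  0.2192  1.5062  0.      1.4162 -1.7185]
red0 294.5 [ 0.2799  0.2192  1.5062 -0.      1.4162  1.4231]
red1 36.7 [ 0.1721  0.1327  1.6043  0.      1.4046 -0.4684]
red1 216.7 [ 0.1721  0.1327  1.6043 -0.      1.4046  2.6732]
v0 118 [ 0.0075 -0.3185  1.9744  0.      1.4857 -2.052 ]
v0 298 [ 0.0075 -0.3185  1.9744 -0.      1.4857  1.0896]
v1 194 [-0.0455 -0.2005  1.8792 -0.      1.4629  2.8518]
v1 374 [-0.0455 -0.2005  1.8792  0.      1.4629 -0.2898]
lid 14 [ 0.1555 -0.2493  1.9181 -0.      1.4727 -0.0888]
lid 194 None
mat 14 [-0.4942  0.1062  1.7164 -0.      1.319  -0.7386]
mat 194 [-0.4942  0.1062  1.7164 -0.      1.319   2.403 ]
mat 0 [-0.4942  0.1062  1.7164 -0.      1.319  -0.4942]
mat 180 [-0.4942  0.1062  1.7164  0.      1.319   2.6474]
{'K': array([[371.6483,   0.    , 322.8615],
       [  0.    , 371.6483, 234.0085],
       [  0.    ,   0.    ,   1.    ]]), 'origin': array([0.428 , 0.1205, 0.57  ]), 'rotation': array([-0.2058, -0.2065,  1.561 ])} 2.7917 [0.5    0.1205 0.4198]
```

View pics/w1.png

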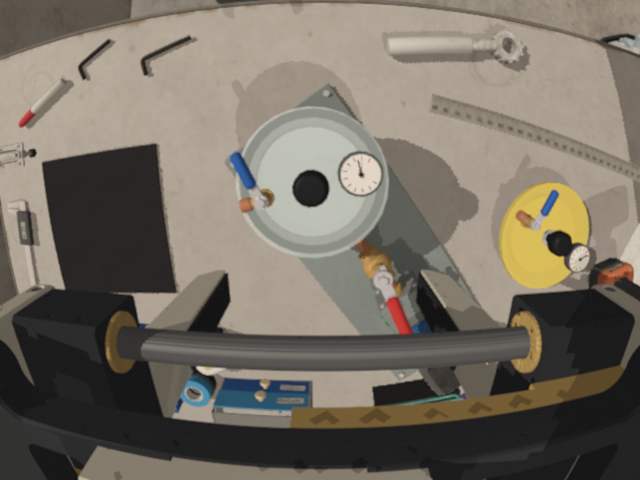

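The wrist view shows the knob at (311,188), gauge (361,173), vent pivot (264,199), blue grip (243,170), red pivot (383,282), red grip about (398,315), and mat corners (43,164), (157,145), (175,292), (62,293).

```bash
cat >> h.py <<'E'
def wworld(uv,z,c=None):
    c=c or get_calibration("wrist"); K=c["K"]
    x,y=(uv[0]-K[0,2])/K[0,0],(uv[1]-K[1,2])/K[1,1]; t=np.hypot(x,y)
    d=np.array([x,-y,0])/t*np.sin(t)+[0,0,-np.cos(t)]
    d=R.from_rotvec(c["rotation"]).apply(d)
    return c["origin"]+d*(z-c["origin"][2])/d[2]
E
python3 - <<'E'
from h import *
np.set_printoptions(precision=4,suppress=True)
P={k:wworld(p,z) for k,(p,z) in dict(knob=((311,188),.166),tap=((264,199),.158),vgrip=((243,170),.16),rpiv=((383,282),.13),rgrip=((398,315),.13),gauge=((361,173),.158)).items()}
for k,v in P.items(): print(k,v)
m=[wworld(p,.004) for p in((43,164),(157,145),(175,292),(62,293))]
print("mat",np.mean(m,0),[np.linalg.norm(m[i]-m[i-1]) for i in range(4)],[np.degrees(np.arctan2(*(m[1]-m[0])[1::-1]))])
for a,b in (("knob","tap"),("gauge","tap"),("gauge","knob"),("tap","vgrip"),("rpiv","rgrip"),("knob","rpiv")):
    d=P[b]-P[a];print(a,b,np.linalg.norm(d[:2]),np.degrees(np.arctan2(d[1],d[0])))
E
```

```text
knob [0.4844 0.1078 0.166 ]
tap [0.4977 0.0541 0.158 ]
vgrip [0.4641 0.0314 0.16  ]
rpiv [0.6103 0.1984 0.13  ]
rgrip [0.659  0.2219 0.13  ]
gauge [0.4684 0.1632 0.158 ]
mat [ 0.5664 -0.2743  0.004 ] [np.float64(0.25959696390468645), np.float64(0.25720804279931947), np.float64(0.25443657725977514), np.float64(0.26881818454551126)] [np.float64(92.87022578794155)]
knob tap 0.05526431924478686 -76.07711090068501
gauge tap 0.11293780624032047 -74.97241110481488
gauge knob 0.05769359792218083 -73.91423181779152
tap vgrip 0.04061810540124191 -145.96428774238996
rpiv rgrip 0.054084726238305084 25.77465377419326
knob rpiv 0.1551129675473427 35.729567219337234
```

```bash
cat >> h.py <<'E'
def arc(piv,rad,z,a0,a1,n,yaw_off,v=.08,contact_last=None):
    "swing TCP about piv from angle a0 to a1 (deg); returns contact flag"
    for i,a in enumerate(np.linspace(a0,a1,n+1)[1:]):
        p=[piv[0]+rad*np.cos(np.radians(a)),piv[1]+rad*np.sin(np.radians(a)),z]
        hit=ctrl.move_linear(p,down(np.radians(a+yaw_off)),v=v,contact_N=contact_last)
        s=observe(); print(round(a,1),hit,s['wrist_force'].round(1) if hasattr(s['wrist_force'],'round') else s['wrist_force'],round(s['finger_gap'],4),flush=True)
        if hit: return True
    return False
E
python3 - <<'E'
from h import *
r=np.radians; piv=np.array([.6095,.196]); a=r(25)
g=piv+.063*np.array([np.cos(a),np.sin(a)])
ctrl.grip(.06,25)
ctrl.move_pose([*g,.22],down(a-r(90)+r(0)) if False else down(a+r(270)))
print(np.array(observe()['joint_pos']).round(3))
print(ctrl.move_linear([*g,.124],v=.12,contact_N=10))
ctrl.grip(.012,12)
s=observe();print(s['time_s'],s['tcp_pos'],s['finger_gap'],s['finger_force'],s['wrist_force'])
cv2.imwrite("pics/w2.png",snapshot("wrist")[:,:,::-1])
E
```

```text
[0.286 0.18  1.395 0.    1.566 1.42 ]
False
7.65 [0.66661324 0.22313344 0.12407761] 0.01837480403720282 12.06411212682724 [ 0.09403547  5.24949607 -1.52226701]
```

View pics/w2.png

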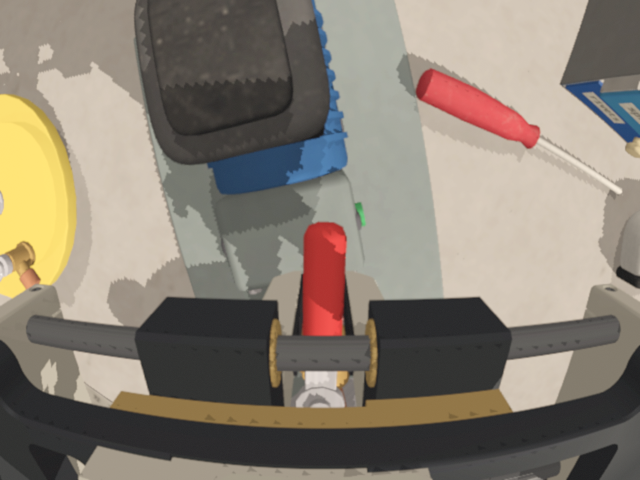

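The fingers hold the red grip: the gap is 18.4 mm and the red grip lies at (325,280) between the pads. I'll loosen slightly to cage it and swing.

```bash
python3 - <<'E'
from h import *
piv=np.array([.6095,.196])
ctrl.grip(.021,12)
arc(piv,.063,.124,25,-48,6,270)
print(arc(piv,.063,.124,-48,-66,6,270,v=.04,contact_last=10))
s=observe();print(s['time_s'],s['tcp_pos'],s['finger_gap'],s['joint_pos'])
E
```

```text
12.8 False [ 0.3 -0.4 -0.1] 0.0214
0.7 False [-0.2  0.6 -0.1] 0.0208
-11.5 False [-0.6  0.  -0.2] 0.0209
-23.7 False [-0.5 -0.   0.1] 0.0212
-35.8 False [-0.3 -0.1  0. ] 0.0213
-48.0 False [-0.4 -0.2 -0.4] 0.0212
-51.0 False [ 2.2  1.8 -0.8] 0.0211
-54.0 False [ 6.7  7.8 -2.9] 0.0211
-57.0 False [17.  17.5 -7.5] 0.0246
-60.0 False [14.6 21.6 -6.6] 0.0314
-63.0 False [14.  25.4 -6.3] 0.0385
-66.0 False [13.2 27.8 -5.5] 0.0453
False
11.6583 [0.63629337 0.14184655 0.12439826] 0.04533050458872223 [0.17801832 0.11397134 1.62581858 0.00508892 1.39723603 2.89427772]
```

The lever reached its stop, since the force built up from about -53°. I'll back off, lift and check with a wrist picture on the way to the blue lever.

```bash
python3 - <<'E'
from h import *
np.set_printoptions(precision=4,suppress=True)
piv=np.array([.6095,.196]);r=np.radians
a=r(-53.3);p=[*(piv+.063*np.array([np.cos(a),np.sin(a)])),.124]
ctrl.move_linear(p,down(a+r(270)),v=.1)
ctrl.grip(.05); ctrl.move_linear([p[0],p[1],.25],v=.25)
ctrl.move_pose([.52,.10,.31],down(r(298)))
print(observe()['time_s'],get_calibration("wrist"),observe()['wrist_force'])
cv2.imwrite("pics/w3.png",snapshot("wrist")[:,:,::-1])
E
```

```text
14.6667 {'K': array([[371.6483,   0.    , 322.8615],
       [  0.    , 371.6483, 234.0085],
       [  0.    ,   0.    ,   1.    ]]), 'origin': array([0.5836, 0.1338, 0.4593]), 'rotation': array([-0.2368,  0.1434, -1.0772])} [-0.4326  0.4605 -1.0103]
```

View pics/w3.png

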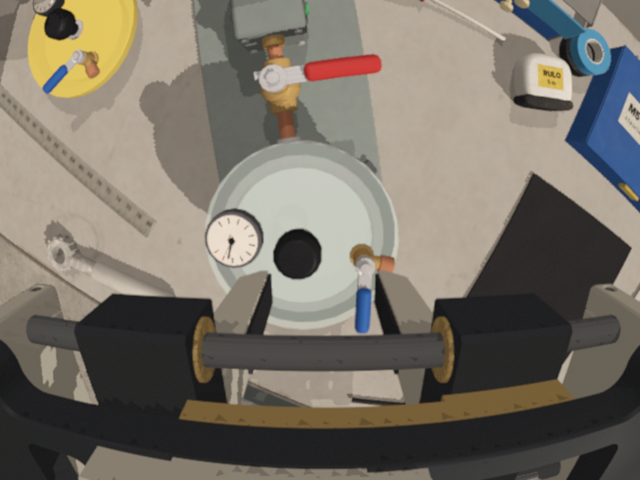

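The red lever now lies crosswise, from pivot (271,77) to grip (343,68). The knob is at (298,254), gauge (234,238), vent pivot (366,264) and blue grip (363,310).

```bash
python3 - <<'E'
from h import *
np.set_printoptions(precision=4,suppress=True)
P={k:wworld(p,z) for k,(p,z) in dict(knob=((298,254),.168),tap=((366,266),.158),vgrip=((363,310),.16),rpiv=((271,77),.13),rgrip=((343,68),.13),gauge=((234,238),.158)).items()}
for k,v in P.items(): print(k,v)
for a,b in (("knob","tap"),("gauge","tap"),("gauge","knob"),("tap","vgrip"),("rpiv","rgrip"),("knob","rpiv")):
    d=P[b]-P[a];print(a,b,np.linalg.norm(d[:2]),np.degrees(np.arctan2(d[1],d[0])))
E
```

```text
knob [0.4894 0.1073 0.168 ]
tap [0.5038 0.0495 0.158 ]
vgrip [0.4665 0.0311 0.16  ]
rpiv [0.6097 0.1993 0.13  ]
rgrip [0.6458 0.1471 0.13  ]
gauge [0.4728 0.1617 0.158 ]
knob tap 0.05963004537903024 -75.94350893010647
gauge tap 0.11644513962843916 -74.55048357532223
gauge knob 0.05685120247767367 -73.08935379642521
tap vgrip 0.041627969555044934 -153.78360220590426
rpiv rgrip 0.0634830124215361 -55.34896415563849
knob rpiv 0.15150891062396565 37.39188584498317
```

The red lever is at its stop and the lid's +x axis points at about -75°. The blue lever is at about -153°, which puts the joint near 0.2 rad.

```bash
python3 - <<'E'
from h import *
r=np.radians; piv=np.array([.503,.049]); a=r(-153)
g=piv+.042*np.array([np.cos(a),np.sin(a)])
ctrl.grip(.036,8)
ctrl.move_pose([*g,.22],down(a+r(90)))
print(ctrl.move_linear([*g,.156],v=.12,contact_N=8))
ctrl.grip(.009,6)
s=observe();print(s['time_s'],s['tcp_pos'],s['finger_gap'],s['wrist_force'])
if abs(s['finger_gap']-.014)<.003:
    ctrl.grip(.017,8)
    arc(piv,.042,.156,-153,-79,5,90,v=.06)
    arc(piv,.042,.156,-79,-64,5,90,v=.03,contact_last=7)
    ctrl.grip(.017,8)
s=observe();print(s['time_s'],s['tcp_pos'],s['finger_gap'],s['wrist_force'])
E
```

```text
False
16.95 [0.46567886 0.02995856 0.15633747] 0.014033863653841093 [-0.64480124 -0.28723287  3.20941996]
-138.2 False [-0.4  0.5  0.2] 0.0174
-123.4 False [-0.6 -0.1 -0.9] 0.0166
-108.6 False [-0.5 -0.1  0.1] 0.017
-93.8 False [-0.4  1.  -0.2] 0.017
-79.0 False [ 0.3  0.7 -0.5] 0.0173
-76.0 False [ 0.  -0.7 -0.4] 0.0171
-73.0 False [-0.4 -1.   0.2] 0.0167
-70.0 False [-0.1 -0.3  0.6] 0.017
-67.0 False [ 0.1 -1.1  0.6] 0.017
-64.0 False [-0.9 -1.1  0.5] 0.017
20.7667 [0.52134842 0.01123394 0.15598005] 0.016843355799972932 [-0.86284737 -0.3321568  -0.21399849]
```

There is no stop yet at -64°. I'll check that the lever is still held, then continue.

```bash
python3 - <<'E'
from h import *
piv=np.array([.503,.049])
ctrl.grip(.009,6);s=observe();print(s['finger_gap'],s['wrist_force'])
cv2.imwrite("pics/w4.png",snapshot("wrist")[:,:,::-1])
E
```

```text
0.01537478487820735 [-2.28557276 -0.77586036  0.11210945]
```

View pics/w4.png

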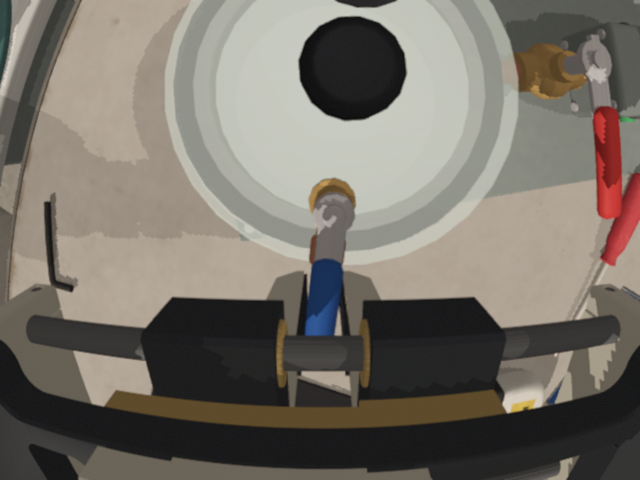

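The blue lever is between the pads, with its pivot at (334,210), grip (325,290) and the knob at (353,68). I'll compare its direction with the lid's radial line.

```bash
python3 - <<'E'
from h import *
np.set_printoptions(precision=4,suppress=True)
P={k:wworld(p,z) for k,(p,z) in dict(knob=((353,68),.168),tap=((334,210),.158),base=((332,192),.135),vgrip=((325,290),.16),noz=((316,248),.14),rp=((595,60),.13),rt=((609,212),.13)).items()}
for k,v in P.items(): print(k,v)
for a,b in (("knob","tap"),("knob","base"),("tap","vgrip"),("base","noz"),("rp","rt")):
    d=P[b]-P[a];print(a,b,np.linalg.norm(d[:2]),np.degrees(np.arctan2(d[1],d[0])))
E
```

```text
knob [0.4883 0.104  0.168 ]
tap [0.5068 0.0512 0.158 ]
base [0.5048 0.0546 0.135 ]
vgrip [0.5186 0.0187 0.16  ]
noz [0.5093 0.0283 0.14  ]
rp [0.605  0.1937 0.13  ]
rt [0.6605 0.1218 0.13  ]
knob tap 0.05595737802427451 -70.73406234931228
knob base 0.052084833831482956 -71.54283597768699
tap vgrip 0.03455481366682253 -70.04530936687868
base noz 0.026716440977331606 -80.2559768347924
rp rt 0.09084049159310699 -52.366555047050035
```

```bash
python3 - <<'E'
from h import *
piv=np.array([.5045,.050])
ctrl.grip(.017,8)
arc(piv,.042,.156,-64,-55,3,90,v=.03)
cv2.imwrite("pics/w5.png",snapshot("wrist")[:,:,::-1])
c=get_calibration("wrist");np.save("w5.npy",np.r_[c["origin"],c["rotation"]])
s=observe();print(s['time_s'],s['tcp_pos'])
E
```

```text
-61.0 False [-0.2 -0.4  0.1] 0.017
-58.0 False [-0.8 -0.5  0.2] 0.0173
-55.0 False [-1.  -1.4 -0. ] 0.017
22.1333 [0.52856343 0.0155375  0.15601714]
```

View pics/w5.png

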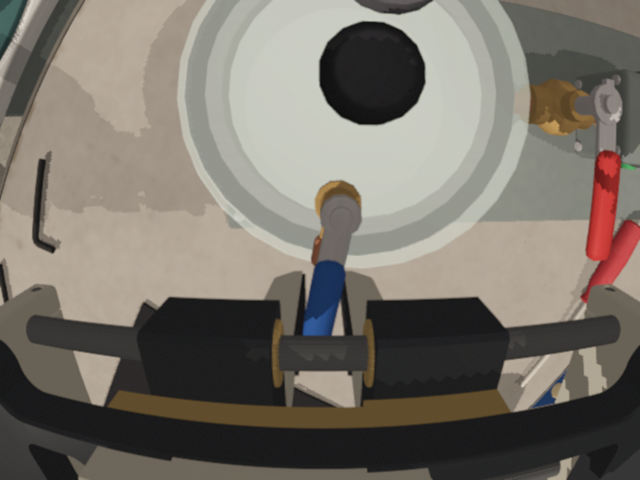

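```bash
python3 - <<'E'
from h import *
np.set_printoptions(precision=4,suppress=True)
P={k:wworld(p,z) for k,(p,z) in dict(knob=((373,73),.168),gauge=((393,0),.158),tap=((341,212),.158),vgrip=((323,300),.160),vg2=((331,265),.16),base=((337,192),.135),noz=((316,250),.14)).items()}
for k,v in P.items(): print(k,v)
for a,b in (("knob","tap"),("tap","vgrip"),("tap","vg2"),("base","noz")):
    d=P[b]-P[a];print(a,b,np.linalg.norm(d[:2]),np.degrees(np.arctan2(d[1],d[0])))
E
```

```text
knob [0.4887 0.105  0.168 ]
gauge [0.4774 0.1386 0.158 ]
tap [0.5109 0.0537 0.158 ]
vgrip [0.5267 0.0181 0.16  ]
vg2 [0.5202 0.0333 0.16  ]
base [0.5075 0.0572 0.135 ]
noz [0.5147 0.0297 0.14  ]
knob tap 0.055828279239645985 -66.58652369108151
tap vgrip 0.038989183184405495 -66.00198560052824
tap vg2 0.022501766262436933 -65.37717556345851
base noz 0.028388169513069526 -75.35114953696669
```

The lever is in line with the lid's radial line (both about -66°), and pushing further only turned the loosened lid. The lever is at its stop and the lid is free, so I'll release it, grip the knob and lift.

```bash
python3 - <<'E'
from h import *
r=np.radians
ctrl.grip(.036); s=observe()['tcp_pos']
ctrl.move_linear([s[0],s[1],.24],v=.2)
k=[.4882,.1055]; f=down(r(23.5))
ctrl.grip(.075,40)
ctrl.move_pose([*k,.24],f)
print(ctrl.move_linear([*k,.154],v=.12,contact_N=10))
ctrl.grip(.03,45)
s=observe();print(s['time_s'],s['tcp_pos'],s['finger_gap'],s['wrist_force'])
if abs(s['finger_gap']-.042)<.004:
    ctrl.move_linear([*k,.19],v=.05); s=observe();print(s['wrist_force'],s['finger_gap'],s['ft_torque'])
    ctrl.move_linear([*k,.29],v=.12); s=observe();print(s['time_s'],s['wrist_force'],s['finger_gap'])
    cv2.imwrite("pics/s1.png",np.hstack([snapshot("scene")[120:330,200:480],snapshot("side")[130:340,200:480]])[:,:,::-1])
E
```

```text
False
26.0583 [0.48828821 0.10552736 0.15414968] 0.04079702215923685 [0.47781015 0.22160812 1.20770398]
[ 1.09987166  0.37054993 -7.65515247] 0.04057152306724733 [-0.0564283   0.08535239  0.00061203]
27.9083 [ 0.22915028 -0.0405837  -6.54475954] 0.04071608617342699
```

View pics/s1.png

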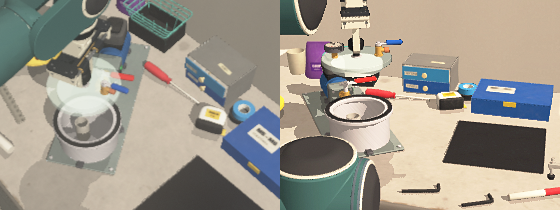

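The lid is lifted level off the chamber, the shell still stands inside at (80,122), and the blue lever points outward. Next I carry it to the mat and lower it.

```bash
python3 - <<'E'
from h import *
m=[.5665,-.275]
ctrl.move_linear([.5,0,.26],v=.15)
ctrl.move_linear([*m,.20],v=.15)
ctrl.move_linear([*m,.088],v=.12)
hit=ctrl.move_linear([*m,.066],v=.02,contact_N=4)
s=observe();print(hit,s['time_s'],s['tcp_pos'],s['wrist_force'],s['finger_gap'])
ctrl.grip(.08)
ctrl.move_linear([*m,.25],v=.15)
ctrl.move_linear([.40,-.10,.35],v=.25)
cv2.imwrite("pics/s2.png",cv2.resize(snapshot("scene")[120:420,200:520],None,fx=2.4,fy=2)[:,:,::-1])
s=observe();print(s['time_s'],s['wrist_force'])
E
```

```text
True 32.825 [ 0.56637387 -0.27493915  0.07198997] [ 0.55885185 -0.04012812  3.84282814] 0.04067411894865883
36.2167 [ 0.77614701 -0.41197939  0.11897303]
```

View pics/s2.png

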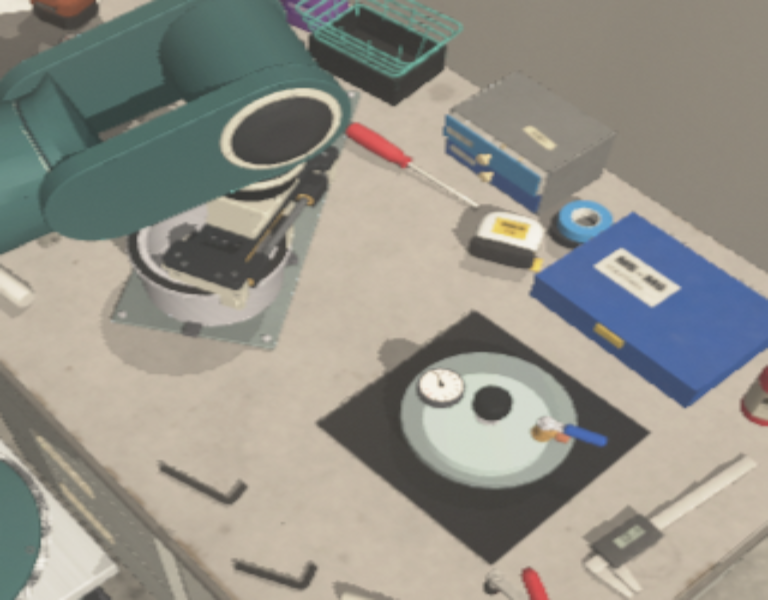

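The lid lies flat and centred on the mat, centre about (489,420). The blue lever points outward along its nozzle, and the bystanders visible in this view look undisturbed.

```bash
python3 -c "
from rig import *
print(ticket.sign_off())"
```

```text
the job is handed in; nothing more can be done
None
```

I shut the pump valve to its stop, opened the vent tap to its stop, then lifted the lid level and laid it in the middle of the mat. I handed the job in at about 36 s; the sign-off gave no verdict, and the last picture did not show the red lever or the shell.

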